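# Back off the ratcheted feed of a skate holder

### The job

The feed on this skate-sharpening holder has been wound forward. Free the pawl by throwing its ball-ended lever right over, away from the knob, then turn the ratcheted feed knob back, counter-clockwise seen from above, until it is fully home against its stop with its white pointer at the zero line. Leave the pawl thrown over, and do not turn the plain round clamp disc.

Things in the scene. Friction and masses are not known exactly. Their poses are not given: they have to be found in the camera images.
- knob_grip (a point): Feed knob: black upright grip bar, 52 long, 14 thick, 38 mm tall, on a steel ratchet wheel (84 mm across, saw teeth on top, tooth tops 27 mm below this point), turning about a vertical axis on a grey plate. Point: on the axis, at mid-height of the bar (top 17 mm above, underside 20 below). x along the bar, y across it, z up; the end with a white line is -x. Turns easily with the pawl out.
- feed_knob (a joint): Turn of the feed knob, rad. 0: pointer at the white zero line on the plate, at the stop; the bar is then square to the direction from the knob to the pawl ball. Grows clockwise seen from above (forward). Starts at 0.9 to 1.4 and stays where left. With the pawl in the teeth it turns back up to 0.55 rad, then is blocked.
- pawl_ball (a point): Centre of the black ball, 30 mm across, on the pawl's lever: an 8 mm rod, 75 mm from a level hinge pin that lies 76 mm from the knob's axis, 18 mm below knob_grip. At the start it leans over the knob: ball 47 mm above knob_grip, 39 mm off the axis. Push it straight away from the axis, under 1 N. Thrown over it lies nearly level, ball 150 mm from the axis, all of it over 65 mm from the axis.
- pawl (a joint): Swing of the pawl and its lever, rad. 0: nose down in the teeth. Starts at 0 to 0.2, resting on the teeth by its weight. Grows as the lever is thrown over, away from the knob, to its stop at 1.9. Balances near 0.7: beyond 1.0 it falls over and stays. Its short arm (about 45 mm) then stands up by the hinge pin, to 29 mm above knob_grip.
- clamp_disc (a joint): Turn, rad (0 at the start), of the plain round dark steel clamp disc, 52 mm across, flat on the same plate 105 mm from the knob's axis, opposite the pawl; its top is 21 mm below knob_grip. Not part of the job: leave it.

How it is judged (in metres and radians):
On the way:
1. the pawl is thrown over, out of the teeth, while the knob is still wound forward (value of joint pawl above 1.4 rad and value of joint feed_knob above 0.25 rad), for 0.2 s.
At the end, for the whole second after the job is handed in: The feed knob is turned back to within 0.17 rad (10 degrees) of its zero stop and at rest, and the pawl lies thrown over (more than 1.4 rad) (value of joint feed_knob below 0.17 rad and value of joint pawl above 1.4 rad and velocity of joint feed_knob between -0.05 and 0.05 rad/s); the robot touches nothing.
It fails at once if the clamp disc is turned by more than 0.25 rad (value of joint clamp_disc above 0.25 rad or value of joint clamp_disc below -0.25 rad).
It also fails if it takes over 42 s, if anything falls off the work surface, if the arm or the gripper's body presses on something with over 40 N, if the wrist force passes 120 N, or if a joint passes its speed limit or range.

### The arm

A 6-joint arm with a two-finger parallel gripper is mounted at the origin on the work surface. World frame = base frame: x ahead of the robot, y to its left, z up, the work surface at z = 0. Lengths are in mm, angles in rad, forces in N, time in s.
With the tool pointing down it reaches from about 350 to 800 mm from the base axis. Payload 7.3 kg.
Tool frame: the origin (TCP) lies between the finger pads; the fingertips stand 14 mm ahead of it and the grasp point (between the pads) lies 5 mm behind it; z points along the fingers, y is the direction in which the jaws open and shut (so a half turn about z gives the same grasp; the last joint's range is limited). The gripper opens to 85 mm and grips with 20 to 120 N. Pads are 22 mm wide; open, the fingers measure 114 mm over their backs; the gripper's body (76 mm by 85 mm) begins 54 mm behind the grasp point. The pads swing forward as they close: fully open they stand 13 mm farther back than shut.
Start: joints at [-1.268, 0.342, 1.524, -0, 1.275, -0.146], TCP at [227.813, -473.016, 245.322] pointing down, gripper open.
Joint ranges: [-2.53, 2.53], [-0.77, 2.02], [0.04, 2.7], [-1, 4.14], [0.28, 2.66], [-3.11, 3.11]. Speed limits (rad/s): [2.57, 2.57, 3.14, 3.14, 3.14, 3.14].

### API

Orientations are given as a rotation vector (axis times angle).
In Python, from workcell import arm, optics gives the robot as it stands.
- The arm moves only by the shell command python3 -m creep 'ROWS' [FORCE]. ROWS is JSON, a list that holds one entry, the list of rows, each a list of 7 numbers: the turn, a rotation vector about the tool's x, y, z in rad, then the shift along the tool's x, y, z in mm, then the opening, from 0 (shut) to 1 (fully open). In form: [[[rx, ry, rz, x, y, z, fingers], ...]]. A call has 1 to 20 rows; each row shifts and turns the commanded pose from where the row before left it, along the tool's axes as they then stand; what a row does not reach is not made up. A row lasts 1/10 s, in which the tool goes at most 50 mm and 8.59 degrees, less where a joint would pass 70% of its speed; a pose out of reach is approached as far as the arm can. A call is refused whole if a number of a shift passes 50 or a number of a turn 0.15, either way. A call with a gripper value outside its range is refused whole. The fingers move at their own pace and stop on an object; FORCE is the grip in N (left out, the last holds). Time passes only in rows, so rows that do not move let the fingers close. It gives the time, the measured TCP pose, the force and the opening at its end, in the units of the state.
- arm.get_state(): the state, without advancing time (a new reading comes with each control period).
- optics.get_image(name): name is "scene" or "top" or "wrist"; returns a dict with "pixels" (384x512x3 uint8, red, green, blue), "K" (3x3 intrinsics, pixels), "R" (3x3) and "t" (3): a world point X has camera coordinates R X + t; the wrist camera has in their place "hand_eye" (4x4, takes a point from camera to tool coordinates, whose origin is the TCP and whose axes are the flange's). Camera axes: x right, y down, z forward; pixel columns grow to the right and rows downward; lengths in mm; the calibration is good to about 2 mm. A picture is of the moment at which its call begins: read the wrist's pose just before it. There is no depth.
- arm.finish_job(): hands the job in, once; it reports no verdict.
The state is a dict: "clock": time; "joints": joint angles; "qvel": joint speeds; "effort": joint torques, N m; "position": TCP position; "tcp_rot": TCP orientation; "contact_force": force on the tool from outside, world axes, zero at the start; "moment": the same for the moment, N m; "width": finger opening in mm.
Only numpy, scipy, OpenCV 4.12 (cv2) and the standard library are available. Lean on these libraries where they do the work, as an engineer would, in place of code of your own. Each camera call takes 0.05 s, during which the arm holds its last target.

## Working session

There is one attempt and no reset: what is moved stays moved. The work goes in short steps, Python scripts to look and compute and a shell command to move; the robot and the scene stay as the last step left them, time stands still between calls to the robot, and variables do not carry over. Pictures are saved under pics/ and viewed, and the job is handed in when it is done.

```bash
mkdir -p pics
cat > h.py <<'E'
import numpy as np,cv2
from workcell import arm,optics
from scipy.spatial.transform import Rotation as Rn
def grab(n,f):
    s=arm.get_state(); im=optics.get_image(n); cv2.imwrite('pics/'+f+'.png',im['pixels'][:,:,::-1])
    if n=='wrist':
        H=np.array(im['hand_eye']);Rt=Rn.from_rotvec(s['tcp_rot']).as_matrix()
        Rcw=Rt@H[:3,:3];c=Rt@H[:3,3]+np.array(s['position'])
        im['R']=Rcw.T;im['t']=-Rcw.T@c
    np.savez('pics/'+f+'.npz',K=im['K'],R=im['R'],t=im['t'],px=im['pixels'])
def ray(f,u,v):
    d=np.load('pics/'+f+'.npz');r=d['R'].T@np.linalg.inv(d['K'])@[u,v,1];return -d['R'].T@d['t'],r/np.linalg.norm(r)
def plane(f,u,v,z):
    c,r=ray(f,u,v);return c+r*(z-c[2])/r[2]
def tri(a,b):
    c1,r1=ray(*a);c2,r2=ray(*b)
    A=np.stack([r1,-r2],1);s=np.linalg.lstsq(A,c2-c1,rcond=None)[0]
    p,q=c1+s[0]*r1,c2+s[1]*r2;return (p+q)/2,np.linalg.norm(p-q)
def proj(f,X):
    d=np.load('pics/'+f+'.npz');p=d['K']@(d['R']@np.array(X)+d['t']);return p[:2]/p[2]
E
python3 -c "
from h import *
grab('scene','s0');grab('top','t0');grab('wrist','w0')
for k,v in arm.get_state().items(): print(k,np.round(v,3))"
```

```text
clock 0.15
joints [-1.268  0.343  1.525  0.     1.275 -0.146]
qvel [ 0.001 -0.002 -0.002  0.001 -0.     0.   ]
effort [ 1.0000e-03 -4.3391e+01 -2.4615e+01 -0.0000e+00  6.0000e-03  0.0000e+00]
position [ 227.729 -472.721  244.786]
tcp_rot [-3.062 -0.699  0.   ]
contact_force [ 0.052  0.219 -0.155]
moment [ 0.014 -0.008 -0.086]
width 85.196
```

View pics/s0.png

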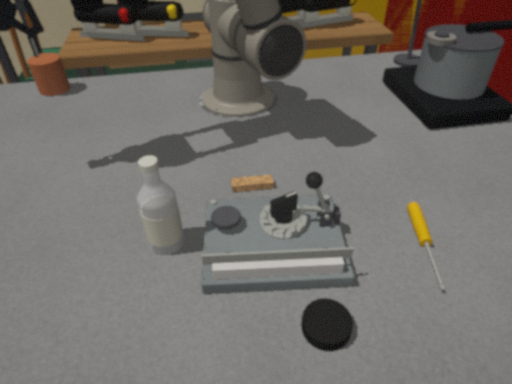

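View pics/t0.png

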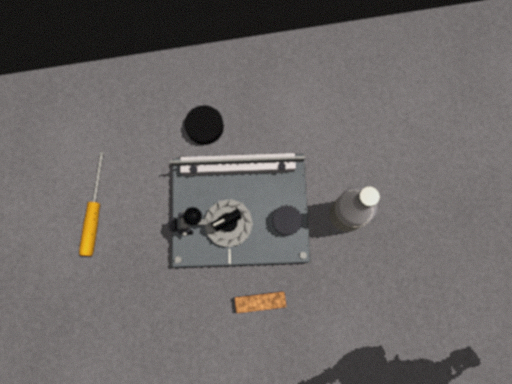

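View pics/w0.png

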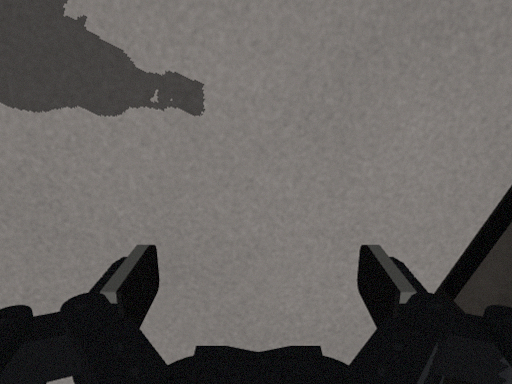

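The scene view shows the ball at about (314,180) and the knob at about (284,208). In the top view they are near (192,215) and (228,220), with the clamp disc at (286,221). I'll enlarge both.

```bash
python3 -c "
from h import *
a=cv2.imread('pics/s0.png')[160:250,195:355];b=cv2.imread('pics/t0.png')[180:270,160:320]
cv2.imwrite('pics/z0.png',np.vstack([cv2.resize(x,None,fx=3.3,fy=3.3,interpolation=cv2.INTER_CUBIC) for x in (a,b)]))
print(*[np.round(x,1) for x in tri(('s0',314.5,180),('t0',192.5,215.5))])
for z in (0,30,60,): print(np.round(plane('t0',229,222,z),1))
d=np.load('pics/t0.npz');print(np.round(ray('t0',229,222),2))
"
```

```text
[566.8  54.3 124.8] 1.6
[565.8   4.5   0. ]
[561.2   2.8  30. ]
[556.5   1.1  60. ]
[[ 4.4620e+02 -3.8770e+01  7.6891e+02]
 [ 1.5000e-01  6.0000e-02 -9.9000e-01]]
```

View pics/z0.png

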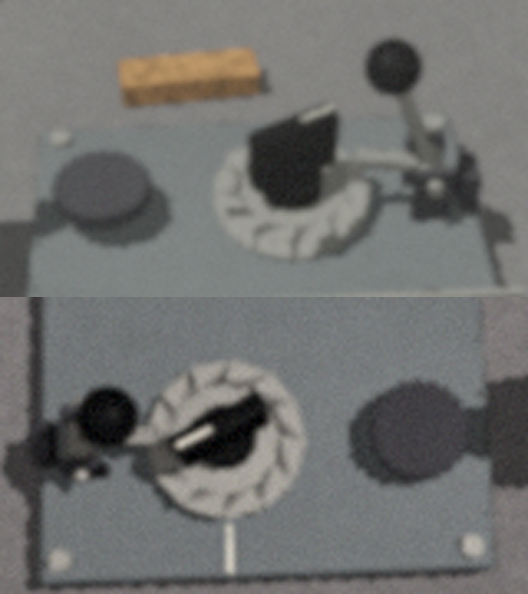

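```bash
python3 -c "
from h import *
T=lambda x,y:(160+x/3.3,180+(y-297)/3.3)
S=lambda x,y:(195+x/3.3,160+y/3.3)
z=45
w=plane('t0',*T(228,440),z);print('wheel',w, 'scene proj',proj('s0',w))
for e in ((150,440),(306,440),(228,359),(228,520)): print(np.round(plane('t0',*T(*e),z)-w,1))
c=plane('t0',*T(419,430),z+6);print('disc',c,c-w)
print('disc tri',tri(('s0',*S(102,186)),('t0',*T(419,430))))
print('wheel tri',tri(('s0',*S(297,195)),('t0',*T(228,440))))
b=tri(('s0',*S(394,66)),('t0',*T(107,416)));print('ball',b)
a1=plane('t0',*T(175,445),z+44);a2=plane('t0',*T(214,426),z+44);print('ptr',a1,a2)
l1=plane('t0',*T(230,522),20);l2=plane('t0',*T(231,573),20);print('line',l1,l2)
print(tri(('s0',*S(301,124)),('t0',*T(175,445))),tri(('s0',*S(336,105)),('t0',*T(214,426))))
print(tri(('s0',*S(336,105)),('t0',*T(175,445))),tri(('s0',*S(301,124)),('t0',*T(214,426))))
"
```

```text
wheel [556.43794521   2.13279305  45.        ] scene proj [281.63590204 213.6690636 ]
[ 7.1 41.8  0. ]
[ -7.1 -41.7   0. ]
[44.3 -6.8  0. ]
[-42.7   6.5   0. ]
disc [ 543.70167377 -100.50318974   51.        ] [ -12.73627144 -102.63598279    6.        ]
disc tri (array([ 544.43660183, -100.22805337,   46.17959656]), np.float64(1.3853304659575292))
wheel tri (array([558.89330625,   5.53218898,  32.42156226]), np.float64(5.4652604740808854))
ball (array([565.96968296,  54.49260422, 124.1431721 ]), np.float64(1.3903938085939802))
ptr [551.71063411  26.66309619  89.        ] [558.05713398   5.61086515  89.        ]
line [514.76019907   9.37750038  20.        ] [487.05545506  13.06514199  20.        ]
(array([551.76585518,  19.30829282,  78.89782754]), np.float64(16.803274666035183)) (array([559.2534402 ,  15.91272921,  97.44250793]), np.float64(22.201187195308858))
(array([551.92029905,  28.13484474,  89.81927918]), np.float64(3.1486409448247454)) (array([558.86795934,   7.24151521,  85.8285173 ]), np.float64(2.8921796307547365))
```

```bash
python3 -c "
from h import *
s=arm.get_state();R=Rn.from_rotvec(s['tcp_rot']).as_matrix();print(np.round(R,3))
print('yaw x',np.degrees(np.arctan2(R[1,0],R[0,0])),'yaw y',np.degrees(np.arctan2(R[1,1],R[0,1])))
d=np.array([.13,.9915,0]);a=np.array([556.5,2,0])
for r,z in ((8,200),(8,126),(90,126)):
  p=a+d*r;p[2]=z;print(np.round(p),'tool delta',np.round(R.T@(p-s['position']),1))
"
```

```text
[[ 0.901  0.434 -0.   ]
 [ 0.434 -0.901  0.001]
 [ 0.    -0.001 -1.   ]]
yaw x 25.713476603032554 yaw y -64.28651127378224
[558.  10. 200.] tool delta [ 506.6 -291.7   45.2]
[558.  10. 126.] tool delta [ 506.5 -291.6  119.2]
[568.  91. 126.] tool delta [ 551.4 -360.3  119.3]
```

```bash
python3 -m creep '[[[0,0,-0.1,0,0,0,0],[0,0,-0.1,0,0,0,0],[0,0,-0.1,0,0,0,0],[0,0,-0.1,0,0,0,0],[0,0,-0.1,0,0,0,0],[0,0,-0.1,0,0,0,0],[0,0,-0.1,0,0,0,0],[0,0,-0.1,0,0,0,0],[0,0,-0.1,0,0,0,0],[0,0,-0.1,0,0,0,0],[0,0,0,0,0,0,0]]]' 30
cat >> h.py <<'E'
def to(p):
    s=arm.get_state();R=Rn.from_rotvec(s['tcp_rot']).as_matrix()
    print('clock',s['clock'],'pos',np.round(s['position'],1),'yawx',np.degrees(np.arctan2(R[1,0],R[0,0])),'tilt',np.round(R[2],3),'delta',np.round(R.T@(np.array(p)-s['position']),1),'F',np.round(s['contact_force'],1),'w',s['width'],'j',np.round(s['joints'],2))
E
python3 -c "
from h import *
to([558,10,200])"
```

```text
clock: 1.25
position: [227.8, -472.9, 245.0]
tcp_rot: [-2.351, -2.083, -0.0]
contact_force: [-0.1, -0.1, 0.2]
width: -0.2
clock 1.25 pos [ 227.8 -472.9  245. ] yawx 83.059843495326 tilt [ 0.001 -0.    -1.   ] delta [519.2 269.5  45.2] F [-0.1 -0.1  0.2] w -0.18226331960760134 j [-1.27  0.34  1.52 -0.    1.28 -1.15]
```

```bash
python3 -m creep '[[[0,0,0,20,10,0,0],[0,0,0,33,17,0,0],[0,0,0,33,17,0,0],[0,0,0,33,17,0,0],[0,0,0,33,17,0,0],[0,0,0,33,17,0,0],[0,0,0,33,17,0,0],[0,0,0,33,17,0,0],[0,0,0,33,17,0,0],[0,0,0,33,17,0,0],[0,0,0,33,17,0,0],[0,0,0,33,17,0,0],[0,0,0,33,17,0,0],[0,0,0,33,17,0,0],[0,0,0,33,17,0,0],[0,0,0,33,17,0,0],[0,0,0,0,0,0,0],[0,0,0,0,0,0,0]]]' 
python3 -c "
from h import *
to([558,10,126]);grab('wrist','w1');grab('top','t1')"
```

```text
clock: 3.05
position: [553.4, 6.4, 244.7]
tcp_rot: [-2.352, -2.081, 0.002]
contact_force: [-0.3, 0.2, -0.7]
width: -0.2
clock 3.05 pos [553.4   6.4 244.7] yawx 83.00061495786966 tilt [-0.    -0.001 -1.   ] delta [  4.2   4.3 118.7] F [-0.3  0.2 -0.7] w -0.23281192578195697 j [-0.13  0.4   1.44 -0.    1.3  -0.  ]
```

View pics/w1.png

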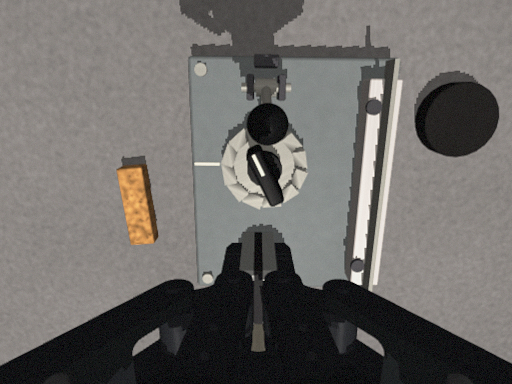

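The wrist view shows the wheel centre at about (265,167), the ball at (267,124), the bar running from (255,150) to (278,203), and the zero line at (194..221,164). I'll check these against the first fix.

```bash
python3 -c "
from h import *
w=plane('w1',264.5,167,44);print('wheel',w)
for e in ((221,165),(308,168)): print(plane('w1',*e,44)-w)
print('ball@124',plane('w1',267,124,124.))
print('ball tri',tri(('w1',267,124),('s0',314.4,180)))
a,b=plane('w1',255,150,88),plane('w1',278,202,88);print('bar',a,b,(a+b)/2,np.linalg.norm(a-b),np.degrees(np.arctan2(*(a-b)[1::-1])))
l1,l2=plane('w1',194,164,20),plane('w1',221,164.5,20);print('line',np.degrees(np.arctan2(*(l1-l2)[1::-1])))
print('hinge',plane('w1',267,88,53)-w)
a=cv2.imread('pics/w1.png')[50:220,180:320];cv2.imwrite('pics/z1.png',cv2.resize(a,None,fx=3.4,fy=3.4,interpolation=cv2.INTER_CUBIC))
"
```

```text
wheel [560.57261746   4.53472787  44.        ]
[-42.72482938   7.24563034   0.        ]
[42.93586642 -6.24946682  0.        ]
ball@124 [566.70444629  53.77020114 124.        ]
ball tri (array([566.89480326,  54.342106  , 125.15377752]), np.float64(1.0106262978554108))
bar [554.60054676  29.92220184  88.        ] [569.1620606  -18.78797093  88.        ] [561.88130368   5.56711545  88.        ] 50.840128017826515 106.64361151007424
line 171.9812309533351
hinge [10.80225253 74.57463315  9.        ]
```

View pics/z1.png

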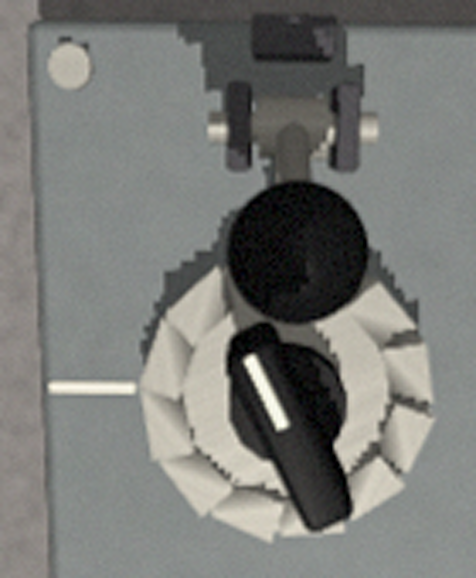

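```bash
python3 -m creep '[[[0,0,0,3,3.5,10,0],[0,0,0,3.5,3.5,20,0],[0,0,0,0,0,20,0],[0,0,0,0,0,20,0],[0,0,0,0,0,20,0],[0,0,0,0,0,20,0],[0,0,0,0,0,9,0],[0,0,0,0,0,0,0],[0,0,0,0,0,0,0]]]' 
python3 -c "
from h import *
to([571,92,126]);grab('wrist','w2')"
```

```text
clock: 4.05
position: [561.6, 11.1, 126.8]
tcp_rot: [2.353, 2.081, 0.001]
contact_force: [1.8, -0.4, 0.4]
width: 0.1
clock 4.05 pos [561.6  11.1 126.8] yawx 82.96842920189373 tilt [-0.     0.001 -1.   ] delta [81.4 -0.6  0.8] F [ 1.8 -0.4  0.4] w 0.13388859878649065 j [-0.12  0.53  1.58 -0.    1.03  0.01]
```

View pics/w2.png

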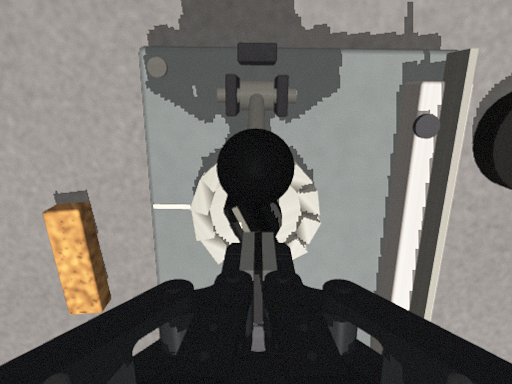

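The fingertips sit directly inside the ball at (255,165), in line with the hinge at (257,95). I'll push outward.

```bash
python3 -m creep '[[[0,0,0,6,0,0,0],[0,0,0,8,0,0,0],[0,0,0,8,0,0,0],[0,0,0,8,0,0,0],[0,0,0,8,0,0,0],[0,0,0,8,0,0,0],[0,0,0,8,0,0,0],[0,0,0,8,0,0,0],[0,0,0,8,0,0,0],[0,0,0,8,0,0,0],[0,0,0,6,0,0,0],[0,0,0,0,0,0,0],[0,0,0,0,0,0,0],[0,0,0,0,0,0,0],[0,0,0,0,0,0,0],[0,0,0,0,0,0,0]]]' 
python3 -c "
from h import *
to([561,5,190]);grab('scene','s3');grab('wrist','w3')
a=cv2.imread('pics/s3.png')[130:270,170:370];cv2.imwrite('pics/z3.png',np.vstack([cv2.resize(a,(420,294)),cv2.resize(cv2.imread('pics/w3.png'),(420,300))]))"
```

```text
clock: 5.7
position: [571.5, 94.6, 126.3]
tcp_rot: [2.353, 2.081, -0.0]
contact_force: [0.3, -0.8, -0.1]
width: 0.3
clock 5.7 pos [571.5  94.6 126.3] yawx 82.98627468120942 tilt [-0.  0. -1.] delta [-90.2   0.5 -63.7] F [ 0.3 -0.8 -0.1] w 0.3459407925343689 j [ 0.03  0.55  1.53 -0.    1.06  0.15]
```

View pics/z3.png

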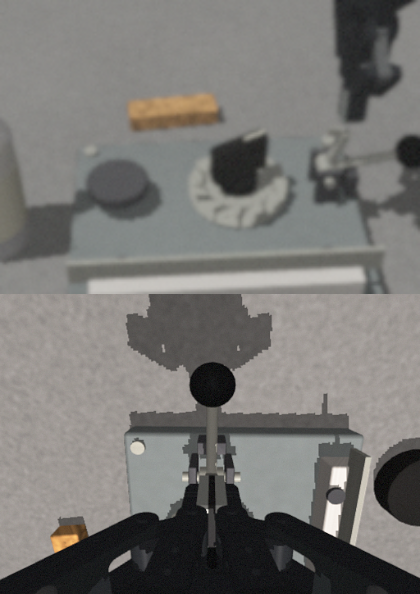

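The pawl is over: the lever lies level, with the ball out past the plate edge. Next I lift, move back over the knob, align the jaws with the bar and open them partway.

```bash
python3 -m creep '[[[0,0,0,0,0,-14,0],[0,0,0,0,0,-25,0],[0,0,0,0,0,-25,0.55],[0,0,0,-15,0,0,0.55],[0,0,0,-25,0,0,0.55],[0,0,0,-25,0,0,0.55],[0,0,0,-25,0,0,0.55],[0,0,-0.1,0,0,0,0.55],[0,0,-0.1,0,0,0,0.55],[0,0,-0.1,0,0,0,0.55],[0,0,-0.11,0,0,0,0.55],[0,0,0,0,0,0,0.55],[0,0,0,0,0,0,0.55]]]' 
python3 -c "
from h import *
to([561,5,73]);grab('wrist','w4')"
```

```text
clock: 7.1
position: [560.2, 5.2, 189.8]
tcp_rot: [-1.883, -2.514, 0.001]
contact_force: [0.1, 1.0, 0.2]
width: 46.9
clock 7.1 pos [560.2   5.2 189.8] yawx 106.31619954323551 tilt [ 0.    -0.001 -1.   ] delta [ -0.4   0.8 116.8] F [0.1 1.  0.2] w 46.90711031104327 j [-0.13  0.45  1.51 -0.    1.18 -0.41]
```

View pics/w4.png

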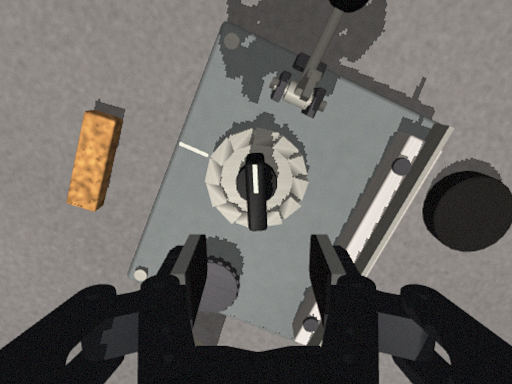

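```bash
python3 -c "
from h import *
print((plane('w4',255.5,154,88)+plane('w4',258,229,88))/2, plane('w4',257,177.5,44),tri(('w4',256.5,191),('w1',266.5,176)))"
python3 -m creep '[[[0,0,0,0,0,15,0.55],[0,0,0,0,0,25,0.55],[0,0,0,0,0,25,0.55],[0,0,0,0,0,25,0.55],[0,0,0,0,0,15,0.55],[0,0,0,0,0,11,0.55],[0,0,0,0,0,0,0.55],[0,0,0,0,0,0,0.55]]]'
```

```text
[560.16172692   6.9760454   88.        ] [560.16774737   7.04111268  44.        ] (array([561.76531752,  -0.82292339,  58.28177053]), np.float64(1.0290720000614768))
clock: 7.95
position: [560.9, 5.5, 74.7]
tcp_rot: [1.88, 2.516, 0.0]
contact_force: [0.7, 0.1, 0.4]
width: 47.2
```

```bash
python3 -m creep '[[[0,0,0,0,0,0,0],[0,0,0,0,0,0,0],[0,0,0,0,0,0,0],[0,0,0,0,0,0,0],[0,0,0,0,0,0,0],[0,0,0,0,0,0,0],[0,0,0,0,0,0,0]]]' 30; python3 -c "
from h import *
to([560.5,6,75]);grab('wrist','w5')"
```

```text
clock: 8.65
position: [559.0, 5.1, 75.2]
tcp_rot: [-1.878, -2.516, 0.004]
contact_force: [-8.5, -1.8, 7.6]
width: 13.6
clock 8.65 pos [559.    5.1  75.2] yawx 106.50677601432261 tilt [ 0.    -0.003 -1.   ] delta [0.4 1.7 0.2] F [-8.5 -1.8  7.6] w 13.604122892419182 j [-0.13  0.59  1.64 -0.    0.92 -0.41]
```

View pics/w5.png

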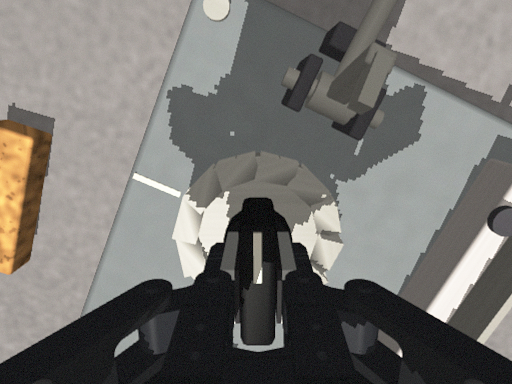

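```bash
python3 -m creep '[[[0,0,0,0,-1.5,0,0],[0,0,-0.04,0,0,0,0],[0,0,-0.08,0,0,0,0],[0,0,-0.08,0,0,0,0],[0,0,-0.08,0,0,0,0],[0,0,-0.08,0,0,0,0],[0,0,-0.08,0,0,0,0],[0,0,-0.08,0,0,0,0],[0,0,-0.08,0,0,0,0],[0,0,-0.08,0,0,0,0],[0,0,-0.08,0,0,0,0],[0,0,-0.08,0,0,0,0],[0,0,-0.08,0,0,0,0],[0,0,-0.08,0,0,0,0],[0,0,0,0,0,0,0],[0,0,0,0,0,0,0]]]'; python3 -c "
from h import *
to([560.5,6,75]);print(arm.get_state()['moment']);grab('wrist','w6')"
```

```text
clock: 10.3
position: [558.1, 4.3, 75.2]
tcp_rot: [-0.442, -3.109, 0.003]
contact_force: [-6.4, -3.7, 7.5]
width: 13.7
clock 10.3 pos [558.1   4.3  75.2] yawx 163.82196623299907 tilt [ 0.001 -0.002 -1.   ] delta [-1.8  2.3  0.2] F [-6.4 -3.7  7.5] w 13.65879648095868 j [-0.13  0.59  1.64 -0.    0.91 -1.42]
[-0.6930972   1.00000992  0.03767858]
```

View pics/w6.png

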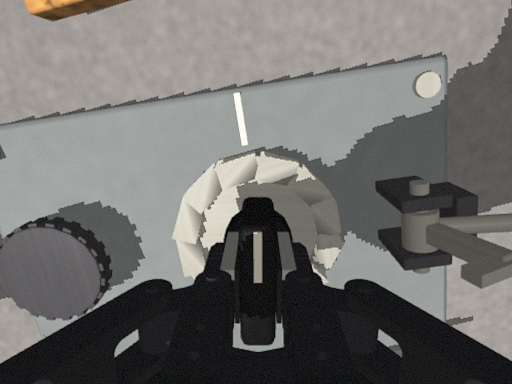

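```bash
python3 -m creep '[[[0,0,-0.04,0,0,0,0],[0,0,-0.04,0,0,0,0],[0,0,-0.04,0,0,0,0],[0,0,-0.03,0,0,0,0],[0,0,0,0,0,0,0],[0,0,0,0,0,0,0]]]'; python3 -c "
from h import *
to([560.5,6,75]);print(arm.get_state()['moment']);grab('wrist','w7')
l=[plane('w7',*p,20) for p in ((0,0),)]"
```

```text
clock: 10.95
position: [558.1, 4.2, 75.3]
tcp_rot: [-0.209, -3.133, 0.002]
contact_force: [-7.4, -4.8, 8.1]
width: 13.7
clock 10.95 pos [558.1   4.2  75.3] yawx 172.3809408215513 tilt [ 0.001 -0.002 -1.   ] delta [-2.1  2.1  0.2] F [-7.4 -4.8  8.1] w 13.666331850964667 j [-0.13  0.59  1.64 -0.    0.91 -1.57]
[-0.76353754  0.9923927  -0.17392723]
```

View pics/w7.png

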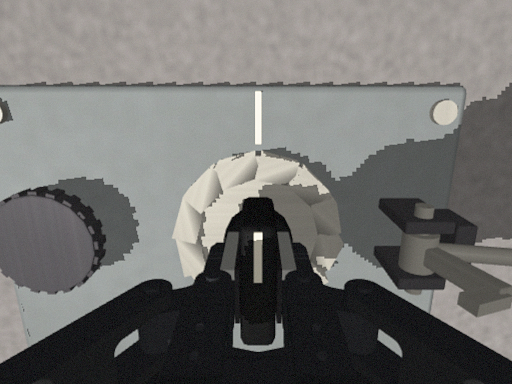

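The pointer and zero line are collinear (both at column 258), and the moment has changed, which suggests the stop. I'll nudge slightly more, then release and lift.

```bash
python3 -m creep '[[[0,0,-0.02,0,0,0,0],[0,0,0,0,0,0,0],[0,0,0,0,0,0,0.45],[0,0,0,0,0,0,0.45],[0,0,0,0,0,0,0.45],[0,0,0,0,0,0,0.45],[0,0,0,0,0,-10,0.45],[0,0,0,0,0,-25,0.45],[0,0,0,0,0,-25,0.45],[0,0,0,0,0,-25,0.45],[0,0,0,0,0,-25,0.45],[0,0,0,0,0,-20,0.45],[0,0,0,0,0,0,0.45],[0,0,0,0,0,0,0.45]]]'; python3 -c "
from h import *
to([560.5,6,75]);grab('wrist','w8');grab('scene','s8')
a=cv2.imread('pics/s8.png')[130:270,170:370];cv2.imwrite('pics/z8.png',np.vstack([cv2.resize(a,(400,280)),cv2.resize(cv2.imread('pics/w8.png'),(400,300))]))"
```

```text
clock: 12.4
position: [559.0, 5.2, 204.6]
tcp_rot: [0.177, 3.136, -0.0]
contact_force: [-0.7, -0.7, -0.7]
width: 38.6
clock 12.4 pos [559.    5.2 204.6] yawx 173.5433544290845 tilt [-0.001 -0.    -1.   ] delta [ -1.3   1.  129.6] F [-0.7 -0.7 -0.7] w 38.631206450095476 j [-0.13  0.44  1.49 -0.    1.21 -1.59]
```

View pics/z8.png

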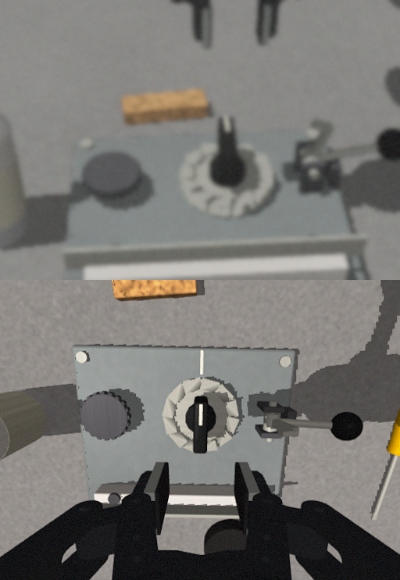

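View pics/w8.png

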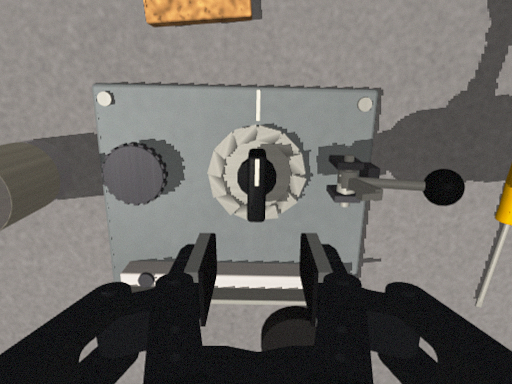

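The wrist view shows the bar running from about (257,150) to (256,221), against the zero line at column 258. They agree to within about 2°. The pawl lies over with its ball at (443,187), and the gripper is clear.

```bash
python3 -c "
from h import *
arm.finish_job()"
```

```text
the job is handed in; nothing more can be done
```

The pawl is thrown over, the feed knob is back at zero, and I handed the job in at about 12.5 s of the 42 s allowed.

- **Pawl:** I pushed the ball straight away from the knob with the fingers shut, and the lever went right over. This was done while the knob was still wound forward, at about 1.14 rad. It was still lying over in the last pictures.
- **Knob:** I gripped the bar (13.6 mm between the pads) and turned it about 1.17 rad counter-clockwise. Near zero the wrist moment about the vertical went from about 0.04 to −0.17 N m, which suggests the stop but does not prove it. After release, the pointer lined up with the zero line within about 2°, against the 10° allowed.
- **Other checks:** The clamp disc was never touched and looked unmoved. After lifting, the gripper was clear of everything and the contact force was near zero. The highest contact force I read was about 12 N, while gripping the knob.
- **Disagreement:** My estimates of the knob axis differed by about 4–5 mm between the top and wrist cameras. I used the wrist value. The grip then settled 1–3 mm from that, with a side load of about 9 N or less.

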